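# Clamp the lid of the electrolysis cell

### The arm

A 7-joint arm with a two-finger parallel gripper is mounted at the origin on the work surface. World frame = base frame: x ahead of the robot, y to its left, z up, the work surface at z = 0. Lengths are in m, angles in rad, forces in N, time in s.
With the tool pointing down it reaches from about 0.4 to 0.85 m from the base axis. Payload 4.5 kg.
Tool frame: the origin (TCP) lies on the centre line of the jaws, within the pads' length; the fingertips stand 11 mm ahead of it and the grasp point (between the pads) lies 8 mm behind it; z points along the fingers, y is the direction in which the jaws open and shut (so a half turn about z gives the same grasp; the last joint's range is limited). The gripper opens to 85 mm and grips with 20 to 120 N. Pads are 22 mm wide; open, the fingers measure 114 mm over their backs; the gripper's body (76 mm by 85 mm) begins 54 mm behind the grasp point. The pads swing forward as they close: fully open they stand 13 mm farther back than shut.
Start: joints at [-1.133, 0.689, -0.195, 1.565, 0.157, 0.902, -0.215], TCP at [0.246, 0.575, 0.242] pointing down, gripper open.
Joint ranges: [-3.01, 3.01], [-0.46, 2.08], [-1.47, 1.51], [0.13, 2.56], [-1, 4.14], [0.04, 2.09], [-2.66, 2.66]. Speed limits (rad/s): [2.57, 2.57, 3.14, 3.14, 3.14, 3.14, 3.14].

### API

Orientations are given as a rotation vector (axis times angle).
In Python, from rig import manip, viewer, finder gives the robot as it stands.
- The arm moves only by the tool apply_moves, never from a script. Its argument "targets" is a list of rows, each a list of 4 numbers: the shift along the world's x, y, z in units of 25 mm (1.0 is 25 mm), then the turn about the world's z in degrees. In form: [[x, y, z, twist], ...]. A call has 1 to 5 rows; each row is the pose to reach, as a shift and turn from the pose measured when the call began; what a row does not reach only later rows make up. A row lasts 1/12 s, in which the tool goes at most 41.7 mm and 7.16 degrees, less where a joint would pass 70% of its speed; a pose out of reach is approached as far as the arm can. A call with a gripper value outside its range is refused whole. "claw" is the closure, from 0 (fully open) to 1 (shut), set as the call begins (left out, the last holds). The fingers move at their own pace and stop on an object; "newtons" is the grip in N (left out, the last holds). Time passes only in rows, so rows that repeat a pose let the fingers close. It gives the time, the measured TCP pose, the force and the opening at its end, in the units of the state.
- manip.read_state(): the state, without advancing time (a new reading comes with each control period).
- viewer.get_image(name): name is "scene" or "top"; returns (picture, depth): 480x640x3 uint8, red, green, blue; 480x640 float32, m along the optical axis (not along the pixel's ray), 0 where there is no reading.
- viewer.calibration(name): a dict with "fx", "fy", "cx", "cy" (pixels), "world_to_cam" (4x4, takes a point from world to camera coordinates). Camera axes: x right, y down, z forward; pixel columns grow to the right and rows downward; lengths in m; the calibration is good to about 2 mm. A picture is of the moment at which its call begins. calibration takes no time and is no camera call.
- manip.job_done(): hands the job in, once; it reports no verdict.
Trained networks look in the newest picture that a camera, given by its name, has taken for a name from the list of things; names that differ only in an ending like _2 or _b are one class to them, and where a whole thing is asked for, a point or a joint stands for the part that bears it (a point fixed in the world has none). Each returns a list of dicts, best first, with "conf" (0 to 1); they miss things now and then, are a little off and sometimes report something else, mostly with a low value. They report only what shows in the picture. A call takes as long as a camera call. They do not tell look-alikes from the thing itself.
- finder.cut_out(camera, thing): "region" (480x640 bool, what is visible of it) and "centre" ([column, row] as shares, 0 to 1, of the picture: columns of its width, rows of its height, amid what is visible of it).
- finder.mark_of(camera, thing): "centre" ([column, row] as shares, 0 to 1, of the picture: columns of its width, rows of its height: a listed point, or the origin of a listed thing).
The state is a dict: "t": time; "joint_pos": joint angles; "joint_vel": joint speeds; "joint_efforts": joint torques, N m; "tool_pos": TCP position; "orientation": TCP orientation; "contact_force": force on the tool from outside, world axes, zero at the start; "torque": the same for the moment, N m; "gripper_width": finger opening in m.
Only numpy, scipy, OpenCV 4.12 (cv2) and the standard library are available. Lean on these libraries where they do the work, as an engineer would, in place of code of your own. Each camera call takes 0.05 s, during which the arm holds its last target. There are 200 camera calls.

### The job

Clamp the white lid down on the glass electrolysis cell: with your fingertips, push the red handle of each of its two toggle clamps outward and down until it snaps over and stays locked on its own, with its rubber foot pressing on the lid. The lid already sits in place: do not lift it or shift it, and leave the bottle, beaker, vial and spatula around it where they are.

Things in the scene. Friction and masses are not known exactly. Their poses are not given: they have to be found in the camera images.
- station: cell station screwed to the bench: blue plate 120 x 330 x 10 mm, in its middle the glass pot (84 mm across, rim 50 mm high) with the lid on, at each end an aluminium riser with a toggle clamp facing the lid, both open. Origin: middle of the plate's underside; x: narrow way, y: long way (to clamp a), z up. Open bar's tip: 90 mm out along y, 140 mm high; open handle's end 205 mm high
- grip_a (a point): centre of the first clamp's red grip (95 x 20 x 13 mm), +y side of the station. Open, it leans 30 degrees outward from upright, centre 157 mm out along y and 163 mm high. It turns in the station's y-z plane about a pin on the bar 103 mm away, which itself shifts about 25 mm. x axis: from the free end to the pin; z axis: out of the face to push on, which looks to the lid, and up when locked. Stays where left while open
- grip_b (a point): centre of the second clamp's red grip (95 x 20 x 13 mm), -y side of the station. Open, it leans 30 degrees outward from upright, centre 157 mm out along y and 163 mm high. It turns in the station's y-z plane about a pin on the bar 103 mm away, which itself shifts about 25 mm. x axis: from the free end to the pin; z axis: out of the face to push on, which looks to the lid, and up when locked. Stays where left while open
- foot_a: rubber foot (17 mm across, on a sprung spindle) at the end of the first clamp's steel bar; origin: centre of its underside. Swung up now; the bar comes down by itself as the handle is pushed over, and the foot lands on the lid 30 mm from its middle. Locked, it presses with about 18 N
- foot_b: rubber foot (17 mm across, on a sprung spindle) at the end of the second clamp's steel bar; origin: centre of its underside. Swung up now; the bar comes down by itself as the handle is pushed over, and the foot lands on the lid 30 mm from its middle. Locked, it presses with about 18 N
- lid: loose white PTFE lid, 90 mm across, 12 mm thick, on the pot, with a short spigot inside it; upper face 62 mm above the bench. Two black terminals with gold pins (up to 95 mm above the bench) stand on it 18 mm either side of its middle along the station's x. Origin: centre of its underside, at the pot's rim; z up
- reagent_mid (a point): small brown glass reagent bottle, 46 mm across, about 85 mm tall (bystander, loose); the point is its centre
- beaker_mid (a point): clear glass beaker, 58 mm across, 70 mm tall (bystander, loose); the point is its centre
- vial_mid (a point): clear glass vial with blue cap, 32 mm across, 60 mm tall (bystander, loose); the point is its centre
- spatula_mid (a point): steel lab spatula, a 6 mm rod with flat ends, 170 mm long, lying on the bench on the station's +x side (bystander, loose); the point is its middle at bench level
- home_a (a point): fixed point on the station where the centre of the first red grip lies when locked: 190 mm out along y, 92 mm high, handle level, pointing outward, its upper face 98 mm high. Pushing takes 1 to 2 N at first, about 7 N from 125 mm height on; at about 106 mm it passes dead centre and snaps down to a firm stop by itself
- home_b (a point): fixed point on the station where the centre of the second red grip lies when locked: 190 mm out along y, 92 mm high, handle level, pointing outward, its upper face 98 mm high. Pushing takes 1 to 2 N at first, about 7 N from 125 mm height on; at about 106 mm it passes dead centre and snaps down to a firm stop by itself
Not all that is in view belongs to the job. There is more than one size of the lid; the one meant has the size given above.

How it is judged:
At the end, for the whole second after the job is handed in: Both handles have snapped past the dead centre (the centre of each red grip lower than 99 mm above the bench; 92 mm when fully home) and stay so, each rubber foot presses on the lid with more than 8 N, and the lid sits flat on the pot, within 6 mm of its middle (z of each of grip_a, grip_b in the frame of station below 0.099 m and contact force between each of foot_a, foot_b and lid above 8 N and z of lid in the frame of station between 0.045 and 0.053 m and horizontal distance between lid and station below 0.006 m and angle between lid's own z axis and vertical below 0.06 rad); the robot touches nothing.
It fails at once if the lid is lifted or shifted by more than 10 mm (distance of lid from where it was at the start of the episode above 0.01 m).
It fails at once if a bystander (bottle, beaker, vial or spatula) is moved or lifted by more than 20 mm (distance of any of reagent_mid, beaker_mid, vial_mid, spatula_mid from where it was at the start of the episode above 0.02 m).
It also fails if it takes over 48 s, if anything falls off the work surface, if the arm or the gripper's body presses on something with over 40 N, if the wrist force passes 120 N, or if a joint passes its speed limit or range.

## Working session

There is one attempt and no reset: what is moved stays moved. The work goes in short steps, Python scripts to look and compute and a tool call to move; the robot and the scene stay as the last step left them, time stands still between calls to the robot, and variables do not carry over. Pictures are saved under pics/ and viewed, about 8 in all and at most 12, crops included, and the job is handed in when it is done.

Besides the shell and the picture viewer there is one more tool, called after "Request:" by a JSON object that holds its "fn" and its "kwargs". apply_moves: Moves the arm, as the interface text tells. Its arguments: {"type":"object","properties":{"targets":{"type":"array","items":{"type":"array","items":{"type":"number"}}},"claw":{"type":"number"},"newtons":{"type":"number"}},"required":["targets"]}

```bash
mkdir -p pics; ls; cat > h.py <<'E'
import numpy as np, cv2
from rig import manip, viewer, finder
def px2w(cam,c,depth):
    k=viewer.calibration(cam); u,v=c
    p=np.array([(u-k['cx'])/k['fx']*depth,(v-k['cy'])/k['fy']*depth,depth,1])
    return (np.linalg.inv(k['world_to_cam'])@p)[:3]
def ray_z(cam,c,z):
    k=viewer.calibration(cam); T=np.linalg.inv(k['world_to_cam'])
    d=T[:3,:3]@np.array([(c[0]-k['cx'])/k['fx'],(c[1]-k['cy'])/k['fy'],1]); o=T[:3,3]
    return o+d*(z-o[2])/d[2]
def proj(cam,p):
    k=viewer.calibration(cam); q=k['world_to_cam']@np.append(p,1)
    return np.array([k['fx']*q[0]/q[2]+k['cx'],k['fy']*q[1]/q[2]+k['cy']])
E
python3 - <<'E'
from h import *
import cv2
for cam in ['scene','top']:
    im,d=viewer.get_image(cam); cv2.imwrite(f'pics/{cam}0.png',im[:,:,::-1]); np.save(f'{cam}0.npy',d)
    for th in ['station','lid','grip_a','grip_b','home_a','reagent_mid','beaker_mid','vial_mid','spatula_mid']:
        for r in finder.mark_of(cam,th)[:4]:
            c=np.array(r['centre'])*[640,480]; i=np.clip(c.astype(int),0,[639,479])
            print(cam,th,round(r['conf'],2),c.round(),px2w(cam,c,d[i[1],i[0]]).round(3))
print(manip.read_state())
E
```

```text
pics
scene lid 0.9 [267. 405.] [0.717 0.082 0.024]
scene lid 0.87 [255. 234.] [ 0.518 -0.052  0.063]
scene lid 0.64 [384. 208.] [0.347 0.088 0.013]
scene lid 0.5 [255. 153.] [ 0.348 -0.161  0.02 ]
scene grip_a 0.73 [329. 262.] [0.568 0.094 0.171]
scene grip_a 0.66 [176. 131.] [ 0.471 -0.201  0.166]
scene grip_b 0.73 [329. 262.] [0.568 0.094 0.171]
scene grip_b 0.66 [176. 131.] [ 0.471 -0.201  0.166]
scene home_a 0.69 [260. 252.] [ 0.542 -0.031  0.062]
scene home_a 0.55 [353. 304.] [0.528 0.117 0.006]
scene reagent_mid 0.57 [321. 199.] [0.413 0.004 0.063]
scene reagent_mid 0.49 [387. 253.] [0.452 0.134 0.053]
scene beaker_mid 0.63 [254. 156.] [ 0.352 -0.161  0.017]
scene vial_mid 0.62 [388. 254.] [0.45  0.134 0.049]
scene spatula_mid 0.57 [186. 296.] [ 0.632 -0.112  0.006]
top lid 0.68 [288. 349.] [0.343 0.093 0.015]
top lid 0.67 [298. 161.] [0.704 0.073 0.024]
top lid 0.63 [366. 252.] [ 0.517 -0.053  0.063]
top grip_a 0.77 [474. 276.] [ 0.464 -0.209  0.179]
top grip_a 0.75 [281. 215.] [0.564 0.094 0.176]
top grip_b 0.77 [474. 276.] [ 0.464 -0.209  0.179]
top grip_b 0.75 [281. 215.] [
[... 284 characters left out ...]
001]
{'t': 1.0, 'joint_pos': array([-1.13322363,  0.68911121, -0.19459942,  1.56530116,  0.15724494,
        0.90248779, -0.21515074]), 'joint_vel': array([-0.00143511,  0.00193715,  0.00049643,  0.00015258,  0.00260454,
       -0.00041058, -0.00037355]), 'joint_efforts': array([-5.77382153e-06, -5.39560890e+01, -1.26695663e+00, -1.58882511e+01,
        9.97993222e-03,  1.51224998e-03, -9.02241737e-06]), 'tool_pos': array([0.24552856, 0.57477624, 0.24230937]), 'orientation': array([-6.30033222e-01, -3.07772629e+00, -1.19272481e-04]), 'contact_force': array([ 0.05577128, -0.21930889, -0.40985151]), 'torque': array([ 0.01099379, -0.00533088,  0.07086986]), 'gripper_width': 0.08504470471210006}
```

View pics/scene0.png

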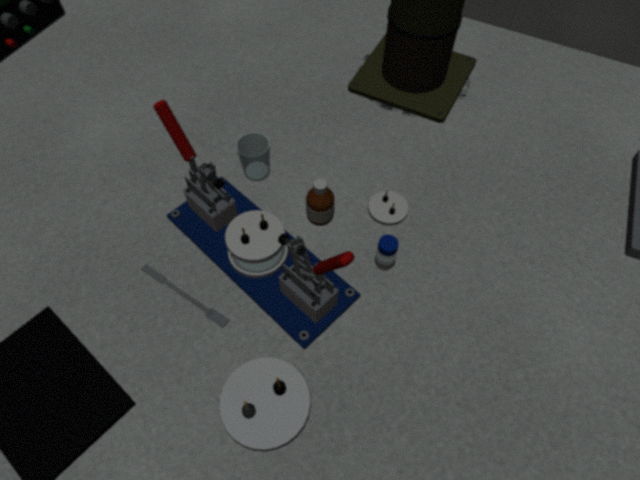

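View pics/top0.png

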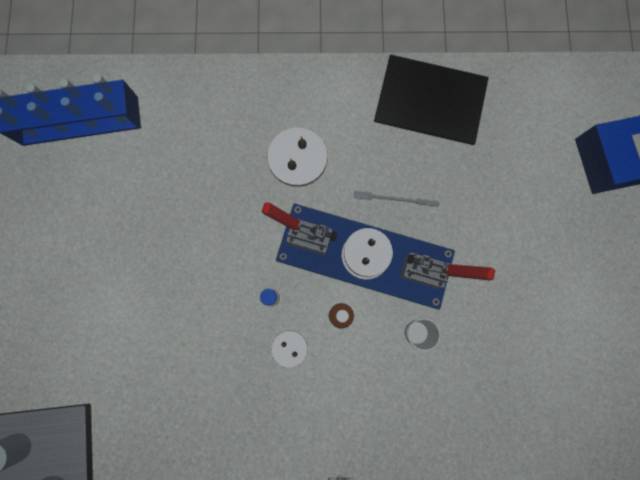

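The station's lid is the one between the two clamps: top view (366,252), scene view (255,234). The white discs at top (298,161) and (288,349) lie on the bench and have other diameters, so they are decoys. I'll measure the station pose from the blue plate and confirm the lid in an enlarged crop.

```bash
python3 - <<'E'
from h import *
im=cv2.imread('pics/top0.png'); d=np.load('top0.npy')
hsv=cv2.cvtColor(im,cv2.COLOR_BGR2HSV)
def mask(lo,hi): return cv2.inRange(hsv,lo,hi)
m=mask((100,120,40),(130,255,255)); m[:195]=0; m[:,:272]=0; m[:,470:]=0; m[320:]=0
n,lab,st,_=cv2.connectedComponentsWithStats(m)
pts=np.vstack([np.argwhere(lab==i)[:,::-1] for i in range(1,n) if st[i,4]>25])
w=np.array([ray_z('top',p,0.01)[:2]*1000 for p in pts],np.float32)
print('plate',cv2.minAreaRect(w), cv2.boxPoints(cv2.minAreaRect(w)).round())
w3=lambda sel:np.array([px2w('top',p[::-1],d[tuple(p)]) for p in np.argwhere(sel) if d[tuple(p)]>0])
# lids: white blobs -> diameter & height
for c in [(366,252),(298,161),(288,349)]:
    s=np.zeros(im.shape[:2],np.uint8); cv2.circle(s,c,36,255,-1)
    q=w3((mask((0,0,125),(180,50,255))>0)&(s>0)); 
    q=q[abs(q[:,2]-np.median(q[:,2]))<.01]
    (cx,cy),r=cv2.minEnclosingCircle((q[:,:2]*1000).astype(np.float32)); print('lid',cx,cy,2*r,np.median(q[:,2]))
for x0,x1 in [(255,310),(445,500)]:
    s=(mask((0,130,60),(10,255,255))|mask((170,130,60),(180,255,255)))>0; s[:,:x0]=0; s[:,x1:]=0; s[:200]=0;s[290:]=0
    q=w3(s); i=q[:,2].argsort(); print('grip',q.mean(0).round(3),q[i[:15]].mean(0).round(3),q[i[-15:]].mean(0).round(3))
cv2.imwrite('pics/crop1.png',cv2.resize(im[195:315,255:505],None,fx=3.2,fy=3.2,interpolation=cv2.INTER_CUBIC))
E
```

```text
Traceback (most recent call last):
  File "h.py", line 8, in ray_z
    k=viewer.calibration(cam); T=np.linalg.inv(k['world_to_cam'])
ValueError: time passes only in moves, steps and waits
```

```bash
sed -i 's/viewer.calibration(cam)/cal(cam)/; 2a import functools\n@functools.lru_cache(None)\ndef cal(cam): return viewer.calibration(cam)' h.py; cat > m.py <<'E'
from h import *
im=cv2.imread('pics/top0.png'); d=np.load('top0.npy')
hsv=cv2.cvtColor(im,cv2.COLOR_BGR2HSV)
def mask(lo,hi): return cv2.inRange(hsv,lo,hi)
m=mask((100,120,40),(130,255,255)); m[:195]=0; m[:,:272]=0; m[:,470:]=0; m[320:]=0
m[285:,:285]=0
n,lab,st,_=cv2.connectedComponentsWithStats(m)
pts=np.vstack([np.argwhere(lab==i)[:,::-1] for i in range(1,n) if st[i,4]>25])
w=np.array([ray_z('top',p,0.01)[:2]*1000 for p in pts],np.float32)
print('plate',cv2.minAreaRect(w), cv2.boxPoints(cv2.minAreaRect(w)).round())
w3=lambda sel:np.array([px2w('top',p[::-1],d[tuple(p)]) for p in np.argwhere(sel) if d[tuple(p)]>0])
for c in [(366,252),(298,161),(288,349)]:
    s=np.zeros(im.shape[:2],np.uint8); cv2.circle(s,c,36,255,-1)
    q=w3((mask((0,0,165),(180,50,255))>0)&(s>0))
    q=q[abs(q[:,2]-np.median(q[:,2]))<.01]
    (cx,cy),r=cv2.minEnclosingCircle((q[:,:2]*1000).astype(np.float32)); print('lid',cx,cy,2*r,np.median(q[:,2]))
for x0,x1 in [(255,310),(445,500)]:
    s=(mask((0,130,60),(10,255,255))|mask((170,130,60),(180,255,255)))>0; s[:,:x0]=0; s[:,x1:]=0; s[:200]=0;s[290:]=0
    q=w3(s); i=q[:,2].argsort(); print('grip',q.mean(0).round(3),q[i[:15]].mean(0).round(3),q[i[-15:]].mean(0).round(3))
cv2.imwrite('pics/crop1.png',cv2.resize(im[195:315,255:505],None,fx=3.2,fy=3.2,interpolation=cv2.INTER_CUBIC))
E
python3 m.py
```

```text
plate ((517.9418334960938, -55.63816833496094), (325.3164978027344, 116.53752136230469), 72.89409637451172) [[ 414. -194.]
 [ 526. -228.]
 [ 621.   83.]
 [ 510.  117.]]
lid 518.410400390625 -55.776100158691406 82.28885650634766 0.06146579755851772
lid 715.1366577148438 75.58506774902344 111.72447967529297 0.024867942918412655
lid 343.1356201171875 90.80020141601562 61.12361526489258 0.013799892489533616
grip [0.563 0.095 0.174] [0.556 0.071 0.132] [0.57  0.113 0.205]
grip [ 0.472 -0.206  0.172] [ 0.479 -0.182  0.129] [ 0.466 -0.226  0.205]
```

View pics/crop1.png

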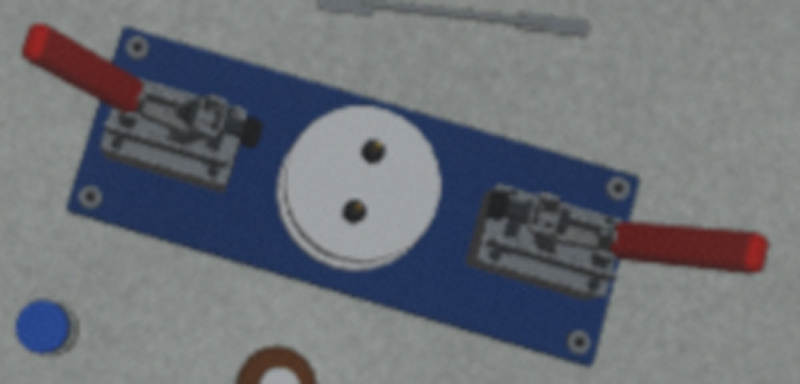

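Request:
{"fn": "apply_moves", "kwargs": {"targets": [[2,-3,1,6],[4.2,-7,1,6],[6.4,-10,1,6],[6.4,-10,1,6],[6.4,-10,1,6]], "claw": 1, "newtons": 20}}

```text
t: 1.42
tool_pos: [0.3573, 0.399, 0.2633]
orientation: [0.467, 3.106, 0.001]
contact_force: [1.6, -0.1, 0.5]
gripper_width: 0.0255
```

Request:
{"fn": "apply_moves", "kwargs": {"targets": [[2,-3.2,0,0],[3,-4.6,0,0],[4,-6.4,0,0],[5,-8,0,0],[6,-9.6,0,0]]}}

```text
t: 1.83
tool_pos: [0.4679, 0.2222, 0.2635]
orientation: [0.467, 3.106, 0.001]
contact_force: [0.5, 0.6, -0.1]
gripper_width: -0.0003
```

Request:
{"fn": "apply_moves", "kwargs": {"targets": [[1.2,-2,0,0],[2.4,-4,0,0],[3.6,-5.95,0,0],[3.6,-5.95,0,0],[3.6,-5.95,0,0]]}}

```text
t: 2.25
tool_pos: [0.5615, 0.0642, 0.2634]
orientation: [0.484, 3.099, -0.007]
contact_force: [0.5, -1.7, -0.2]
gripper_width: 0.0002
```

```bash
cat > look.py <<'E'
from h import *
import sys
n=sys.argv[1]; cam=sys.argv[2]; x0,y0,x1,y1=map(int,sys.argv[3:7])
im,d=viewer.get_image(cam); cv2.imwrite(f'pics/{n}.png',cv2.resize(im[y0:y1,x0:x1,::-1],None,fx=2,fy=2,interpolation=cv2.INTER_CUBIC))
s=manip.read_state(); print(s['t'],s['tool_pos'],s['contact_force'],s['gripper_width'])
E
python3 look.py s1 scene 130 60 430 360
```

```text
2.3 [0.5609147  0.06559131 0.26325537] [ 0.50532105 -1.64478011  0.09114127] -3.022852863631789e-06
```

View pics/s1.png

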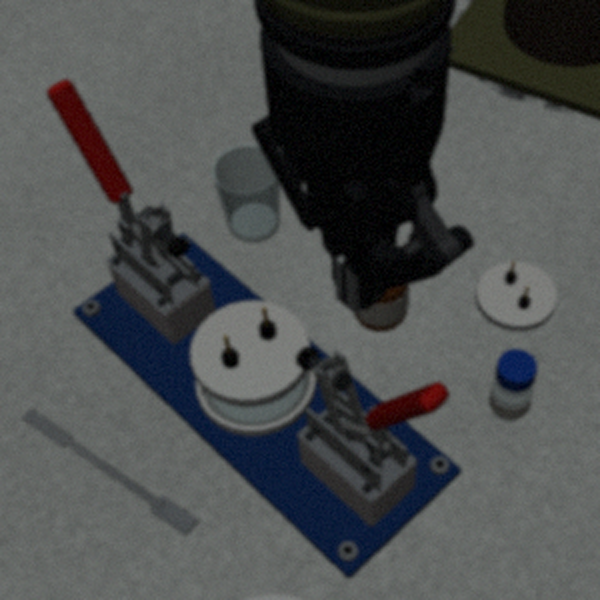

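The picture shows the shut fingertip at about scene (305,210), above and inside handle a, with nothing touched. I'm going down beside the grip's inner face.

Request:
{"fn": "apply_moves", "kwargs": {"targets": [[-0.13,0.32,-0.8,0],[-0.13,0.32,-1.7,0],[-0.13,0.32,-2.7,0],[-0.13,0.32,-2.7,0],[-0.13,0.32,-2.7,0]]}}

```text
t: 2.72
tool_pos: [0.5566, 0.0742, 0.1952]
orientation: [0.483, 3.103, -0.006]
contact_force: [0.7, -0.1, 0.6]
gripper_width: -0.0001
```

```bash
python3 look.py s2 scene 230 140 430 340; python3 - <<'E'
from h import *
for z in (.185,.172): print((proj('scene',[.5577,.0736,z])-[230,140])*2)
E
```

```text
2.7667 [0.55776945 0.07437245 0.19634782] [-0.20228316 -0.67962664 -0.2613634 ] 5.834409497894211e-05
[175.4819191  205.55674524]
[175.50662414 217.20718258]
```

View pics/s2.png

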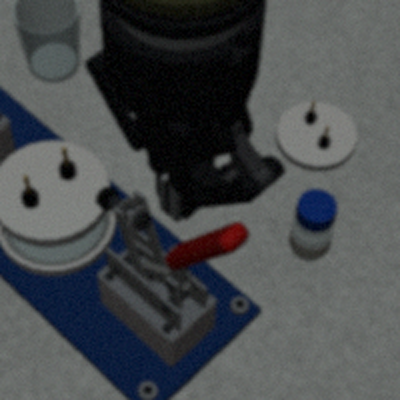

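The fingertip is at about crop (178,215), just inside grip a, and still touches nothing. I'll start the push outward along the arc.

Request:
{"fn": "apply_moves", "kwargs": {"targets": [[0.1,0.31,0,0],[0.19,0.61,-0.12,0],[0.28,0.92,-0.3,0],[0.37,1.22,-0.5,0],[0.42,1.38,-0.62,0]]}}

```text
t: 3.18
tool_pos: [0.5689, 0.111, 0.1808]
orientation: [0.479, 3.1, -0.002]
contact_force: [0.2, -0.7, 2.2]
gripper_width: 0.0002
```

Request:
{"fn": "apply_moves", "kwargs": {"targets": [[0.06,0.2,-0.3,0],[0.12,0.38,-0.6,0],[0.16,0.52,-0.95,0],[0.2,0.65,-1.3,0],[0.23,0.75,-1.6,0]]}}

```text
t: 3.6
tool_pos: [0.5741, 0.1296, 0.1393]
orientation: [0.48, 3.101, -0.004]
contact_force: [-1.2, -2.6, 2.4]
gripper_width: 0.0002
```

Request:
{"fn": "apply_moves", "kwargs": {"targets": [[0.03,0.08,-0.3,0],[0.04,0.12,-0.6,0],[0.04,0.14,-0.9,0],[0.04,0.14,-1.2,0],[0.04,0.14,-1.3,0]]}}

```text
t: 4.02
tool_pos: [0.5752, 0.134, 0.1064]
orientation: [0.479, 3.101, -0.002]
contact_force: [-3.7, 0.3, 15.7]
gripper_width: -0.0004
```

Request:
{"fn": "apply_moves", "kwargs": {"targets": [[0,0,-0.1,0],[0,0,-0.2,0],[0,0,-0.2,0]]}}

```text
t: 4.27
tool_pos: [0.5756, 0.1344, 0.1042]
orientation: [0.479, 3.1, -0.002]
contact_force: [-7.3, -2.1, 28.9]
gripper_width: -0.0001
```

Request:
{"fn": "apply_moves", "kwargs": {"targets": [[0,0,1,0],[0,0,2.4,0],[0,0,4,0],[0,0,5.4,0],[0,0,5.4,0]]}}

```text
t: 4.68
tool_pos: [0.5796, 0.1361, 0.2462]
orientation: [0.478, 3.088, 0.009]
contact_force: [1.5, -0.1, 0.6]
gripper_width: 0.0002
```

```bash
python3 look.py s3 scene 130 60 430 360; python3 - <<'E'
from h import *
for cam in ('scene','top'):
    im,d=viewer.get_image(cam)
    for r in finder.mark_of(cam,'grip_a')[:3]:
        c=np.array(r['centre'])*[640,480]; i=c.astype(int); print(cam,r['conf'],c.round(),px2w(cam,c,d[i[1],i[0]]).round(3))
E
```

```text
4.7333 [0.57803006 0.13543206 0.24296757] [ 0.50361325 -1.16754719 -0.76936776] -9.675022340696932e-05
scene 0.88 [347. 309.] [0.579 0.127 0.096]
scene 0.74 [178. 131.] [ 0.47  -0.199  0.166]
top 0.85 [472. 274.] [ 0.467 -0.208  0.175]
```

View pics/s3.png

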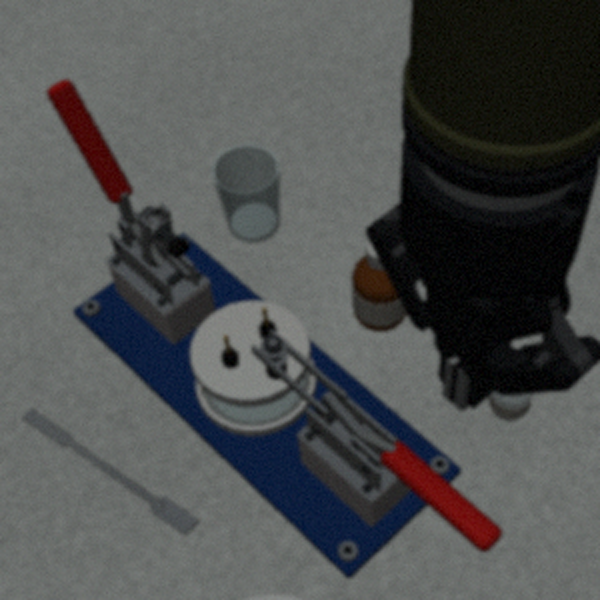

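Clamp a is down: the bar and foot lie on the lid, the grip is level at scene (347,309), and its measured height of 0.096 m agrees with the 98 mm upper face. Next is clamp b, travelling high over the station.

Request:
{"fn": "apply_moves", "kwargs": {"targets": [[-0.4,-1.3,0.8,0],[-0.85,-2.8,0.8,0],[-1.3,-4.3,0.8,0],[-1.75,-5.8,0.8,0],[-2.2,-7.2,0.8,0]]}}

```text
t: 5.35
tool_pos: [0.5177, -0.0481, 0.256]
orientation: [-0.48, -3.104, 0.005]
contact_force: [0.6, -2.4, -0.5]
gripper_width: -0.0003
```

Request:
{"fn": "apply_moves", "kwargs": {"targets": [[-0.4,-1.4,0,0],[-0.8,-2.8,0,0],[-1.2,-4.2,0,0],[-1.58,-5.4,0,0],[-1.58,-5.4,0,0]]}}

```text
t: 5.77
tool_pos: [0.4739, -0.1913, 0.254]
orientation: [-0.498, -3.095, 0.013]
contact_force: [-1.7, -0.1, -0.3]
gripper_width: 0.0001
```

Request:
{"fn": "apply_moves", "kwargs": {"targets": [[0.17,0.27,0,0],[0.17,0.27,-0.8,0],[0.17,0.27,-1.6,0],[0.17,0.27,-2.3,0],[0.17,0.27,-2.3,0]]}}

```text
t: 6.18
tool_pos: [0.4763, -0.182, 0.1929]
orientation: [-0.492, -3.088, 0.01]
contact_force: [-1.5, -0.3, -0.1]
gripper_width: -0.0002
```

```bash
python3 look.py s4 scene 130 60 330 260
```

```text
6.2333 [ 0.47719871 -0.18236702  0.19455078] [-0.21589392  0.0048507   0.13205727] -0.00015461795666585438
```

View pics/s4.png

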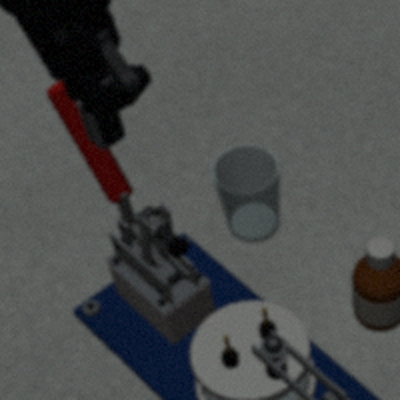

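The fingertip is just inside grip b, at about crop (105,135), touching nothing. I'll use the mirrored push.

Request:
{"fn": "apply_moves", "kwargs": {"targets": [[-0.08,-0.36,0.04,0],[-0.16,-0.68,-0.06,0],[-0.24,-1.0,-0.23,0],[-0.33,-1.3,-0.43,0],[-0.38,-1.46,-0.55,0]]}}

```text
t: 6.65
tool_pos: [0.4675, -0.2209, 0.1808]
orientation: [-0.496, -3.091, 0.012]
contact_force: [0.4, 1.1, 1.8]
gripper_width: 0.0001
```

Request:
{"fn": "apply_moves", "kwargs": {"targets": [[-0.06,-0.22,-0.3,0],[-0.12,-0.4,-0.6,0],[-0.16,-0.54,-0.95,0],[-0.2,-0.67,-1.3,0],[-0.23,-0.77,-1.6,0]]}}

```text
t: 7.07
tool_pos: [0.4613, -0.2402, 0.1395]
orientation: [-0.496, -3.09, 0.011]
contact_force: [1.0, 1.9, 3.4]
gripper_width: -0.0
```

Request:
{"fn": "apply_moves", "kwargs": {"targets": [[-0.03,-0.08,-0.3,0],[-0.04,-0.12,-0.6,0],[-0.04,-0.14,-0.9,0],[-0.04,-0.14,-1.2,0],[-0.04,-0.14,-1.3,0]]}}

```text
t: 7.48
tool_pos: [0.4599, -0.2445, 0.1064]
orientation: [-0.497, -3.089, 0.013]
contact_force: [-3.3, -0.3, 17.2]
gripper_width: 0.0002
```

Request:
{"fn": "apply_moves", "kwargs": {"targets": [[0,0,-0.1,0],[0,0,-0.2,0],[0,0,-0.2,0]]}}

```text
t: 7.73
tool_pos: [0.4599, -0.2449, 0.1037]
orientation: [-0.497, -3.09, 0.017]
contact_force: [-5.8, 2.8, 33.0]
gripper_width: -0.0002
```

Request:
{"fn": "apply_moves", "kwargs": {"targets": [[0,0,1,0],[0,0,2.4,0],[0,0,4,0],[-0.5,-1,5.4,0],[-1,-2,5.4,0]]}}

```text
t: 8.15
tool_pos: [0.4393, -0.2947, 0.2444]
orientation: [-0.491, -3.103, 0.02]
contact_force: [0.9, -0.1, -0.3]
gripper_width: 0.0002
```

```bash
python3 look.py s5 scene 130 60 430 360; python3 - <<'E'
from h import *
for cam in ('scene','top'):
    im,d=viewer.get_image(cam)
    for th in ('grip_a','lid','reagent_mid','beaker_mid','vial_mid','spatula_mid'):
      for r in finder.mark_of(cam,th)[:3]:
        c=np.array(r['centre'])*[640,480]; i=c.astype(int); print(cam,th,round(r['conf'],2),c.round(),px2w(cam,c,d[i[1],i[0]]).round(3))
E
```

```text
8.2 [ 0.43273215 -0.30330668  0.24198128] [-2.82702745 -5.52087457 -0.19133116] -9.598631057972832e-05
scene grip_a 0.62 [174. 155.] [ 0.466 -0.229  0.096]
scene grip_a 0.58 [348. 305.] [0.574 0.125 0.097]
scene lid 0.61 [254. 238.] [ 0.524 -0.052  0.061]
scene lid 0.61 [384. 207.] [0.346 0.088 0.012]
scene lid 0.6 [267. 404.] [0.716 0.082 0.024]
scene reagent_mid 0.58 [320. 196.] [0.412 0.001 0.065]
scene beaker_mid 0.66 [253. 156.] [ 0.393 -0.132  0.07 ]
scene vial_mid 0.75 [241. 223.] [ 0.513 -0.079  0.068]
scene vial_mid 0.63 [184. 296.] [ 0.633 -0.115  0.004]
scene vial_mid 0.59 [389. 251.] [0.45  0.135 0.058]
scene spatula_mid 0.91 [187. 296.] [ 0.631 -0.111  0.003]
top grip_a 0.93 [266. 220.] [0.572 0.127 0.098]
top grip_a 0.73 [476. 280.] [ 0.462 -0.238  0.097]
top lid 0.71 [366. 254.] [ 0.515 -0.052  0.062]
top lid 0.6 [290. 350.] [0.34  0.089 0.013]
top lid 0.57 [299. 159.] [0.708 0.071 0.026]
top reagent_mid 0.59 [341. 313.] [ 0.407 -0.004  0.084]
top reagent_mid 0.25 [369. 251.] [ 0.519 -0.058  0.06 ]
top beaker_mid 0.63 [416. 332.] [ 0.371 -0.15   0.003]
top vial_mid 0.7 [367. 253.] [ 0.516 -0.054  0.062]
top vial_mid 0.64 [272. 298.] [0.437 0.119 0.06 ]
top spatula_mid 0.34 [476. 283.] [ 0.457 -0.238  0.096]
```

View pics/s5.png

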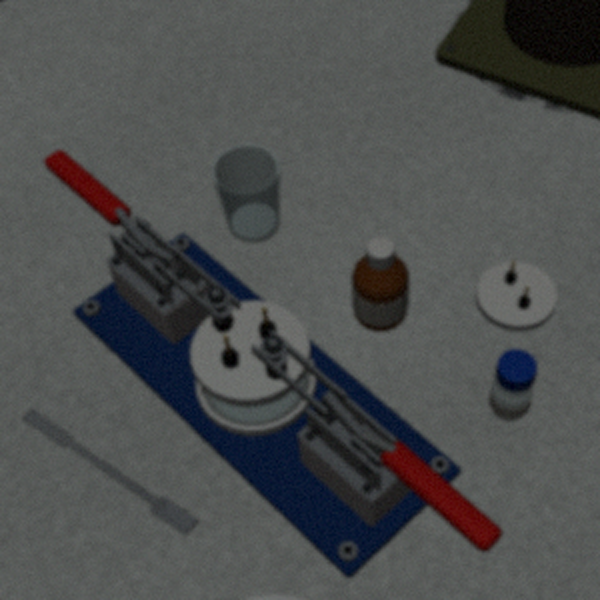

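Both grips are level, with their upper faces at 0.096–0.098 m. Both feet are on the lid and the bystanders are in place. I'll settle the arm clear of everything and hand in.

Request:
{"fn": "apply_moves", "kwargs": {"targets": [[0,0,0.5,0],[0,0,1,0],[0,0,1,0],[0,0,1,0],[0,0,1,0]]}}

```text
t: 9.32
tool_pos: [0.4347, -0.2946, 0.2631]
orientation: [-0.496, -3.089, 0.016]
contact_force: [-1.1, -0.0, -0.4]
gripper_width: -0.0001
```

```bash
python3 - <<'E'
from h import *
s=manip.read_state(); print(s['tool_pos'],s['contact_force'],abs(s['joint_vel']).max()); print(manip.job_done())
E
```

```text
[ 0.43469    -0.29462385  0.26308347] [-1.0641671  -0.03272802 -0.39781361] 0.008437868323858136
the job is handed in; nothing more can be done
None
```

Both toggle clamps are locked on the lid. With the fingers shut, I pushed each red handle outward and down along its arc to the firm stop, then backed the arm off. I handed the job in at about 9.3 s of the 48 s allowed.

- **Handles:** after release both grips stayed level, with upper faces measured at 96–98 mm against the 98 mm expected when home. The hardest push on a stop was about 33 N.
- **Lid:** in the last pictures both feet sit on it. It measured 61–62 mm high, within about 5 mm of its starting position (within the detector's error).
- **Bystanders:** in the last picture the bottle, beaker, vial and spatula stand where they were. The finder also gave some false hits, such as a "vial" on the lid and a "spatula" on a grip. One beaker depth reading disagreed, probably because it read through the glass. I went by the pictures there.
- **Arm:** it stood clear at hand-in, with about 1 N of residual force.
- **Not measured:** the force of each foot on the lid can't be read directly. I infer it from the clamps having snapped home.

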